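# Press the cloud-headed hand mirror into its die-cut foam gift box

### The job

Pack the hand mirror with the cloud-shaped head into the empty mirror-shaped pocket in the foam of the open gift box: turn it so that its head goes into the wide end, carved back still upward, and press it past the springy foam until it is fully home, flat on the pocket's floor. Let go of it, and leave the heart-shaped mirror and the other goods where they are.

Things in the scene. Friction and masses are not known exactly. Their poses are not given: they have to be found in the camera images.
- cloud_mirror: The mirror to pack: flat birch hand mirror, carved back up, 164 mm long, 5 mm thick, 70 g. Its head is a cloud, widest near the handle, narrowing to the tip: it spans x = 12 to 82 mm, 90 mm wide at x = 33, 68 mm at x = 61. Handle 15 mm wide from x = -82 to 0, then flaring. Origin: mid-length on the centre line, at the underside; x from handle to head, z up. Centre of mass at x = +26 mm.
- cloud_grip (a point): Point on the underside of its handle, 18 mm from its origin along -x. The mirror starts on a kraft carton, 54 mm above the counter, and its handle sticks out: the carton's edge lies at x = +1 mm (give or take 5), so fingers can reach round and below the handle here. Same axes as cloud_mirror.
- cloud_head (a point): Point on the underside of the cloud mirror's head, 40 mm from the mirror's origin along its +x.
- tray: Open kraft gift box, 205 mm square, rim 46 mm high, in its upturned lid (212 mm square, rim 20 mm); stands firm. Origin: centre of the underside. Foam fills it: a charcoal layer with die-cut pockets, top face 42 mm above the counter, on a grey layer, face at 30 mm, the pockets' floor. The mirror pocket lies along x at y = -40 mm. A round pocket at x = 4, y = 51 mm already holds a flower mirror.
- pocket (a point): Centre of the mirror pocket, on its floor 30 mm above the counter; x along it from handle end to wide head end, z up. Cut 12 mm deep to the cloud mirror's outline plus 2.5 mm all round (4 mm at the handle's end), rim eased by 1.5 mm. The mirror is home when its origin lies here with the same x direction.
- pocket_notch (a point): Finger notch across the handle part of the pocket, for fingers that hold the handle: this point is the handle's grip point when home (18 mm from point pocket along -x, on the pocket's floor). The notch is 48 mm along x (24 mm before, 24 mm behind), 84 mm across (42 mm each side), its floor 22 mm below this point. Partly opened fingers fit, fully opened ones may not.
- pocket_head (a point): Point on the pocket's floor 40 mm from point pocket along its +x, under the head. Springy foam tongues, two at the head (33 mm along +x from point pocket) and two at the handle (66 mm along -x), stand 1.6 mm into the mirror's outline: a mirror just laid in rests on them about 9 mm above the floor; 4 to 12 N in all push it past them, then they hold it down.
- riser_a: Kraft carton 98 x 154 x 54 mm under the cloud mirror, stands firm; origin: centre of its underside, long side along its y, x pointing away from the robot. The mirror lies across it; a small green price card, 56 mm wide and 25 mm high, stands beside the mirror's head, 47 mm from the middle towards -y.
- riser_b: The same kind of carton under the heart mirror, same frame and price card.
- heart_mirror: Bystander, to be left alone: hand mirror like the other, 153 mm long, but with a heart-shaped head 92 mm wide, widest near the tip; it lies on the other carton in the same way. Origin mid-length at its underside, x from handle to head.
- flower_mirror: Bystander: loose flower-shaped pocket mirror, 65 x 76 x 5 mm, lying on the counter. Origin at its underside.
- sign_pack: Bystander: bundle of small wooden signs, 49 x 64 x 27 mm.
- card_stand: Bystander: half-round wooden card stand with white cards, 57 x 110 x 56 mm.

How it is judged:
At the end, for the whole second after the job is handed in: the cloud mirror lies at rest, back up, in the mirror pocket with its head in the wide end: its centre within 5 mm of the pocket's centre along and across, its underside within 2 mm of the pocket's floor, its head within 6 mm of its place, its direction within 3 degrees, level within 2 degrees (x of cloud_mirror in the frame of pocket between -0.005 and 0.005 m and y of cloud_mirror in the frame of pocket between -0.005 and 0.005 m and z of cloud_mirror in the frame of pocket between -0.003 and 0.002 m and distance between cloud_head and pocket_head below 0.006 m and angle between cloud_mirror's own z axis and vertical below 0.035 rad and angle between the x axis of cloud_mirror and the x axis of pocket, either way round below 0.05 rad and linear speed of cloud_mirror below 0.02 m/s); the robot touches nothing.
It fails at once if the heart mirror is moved by more than 30 mm (distance of heart_mirror from where it was at the start of the episode above 0.03 m).
It fails at once if the loose flower mirror, the bundle of signs or the card stand is moved by more than 30 mm (distance of any of flower_mirror, sign_pack, card_stand from where it was at the start of the episode above 0.03 m).
It also fails if it takes over 46 s, if anything falls off the work surface, if the arm or the gripper's body presses on something with over 40 N, if the wrist force passes 120 N, or if a joint passes its speed limit or range.

### The arm

A 6-joint arm with a two-finger parallel gripper is mounted at the origin on the work surface; the furniture and walls round the work are solid. World frame = base frame: x ahead of the robot, y to its left, z up, the work surface at z = 0. Lengths are in m, angles in rad, forces in N, time in s.
With the tool pointing down it reaches from about 0.375 to 0.9 m from the base axis. Payload 3.1 kg.
Tool frame: the origin (TCP) lies midway between the tips of the shut fingers; the grasp point (between the pads) lies 19 mm behind it; z points along the fingers, y is the line along which they close (so a half turn about z gives the same grasp; the last joint's range is limited). The gripper opens to 85 mm and grips with 20 to 120 N. Pads are 22 mm wide; open, the fingers measure 114 mm over their backs; the gripper's body (76 mm by 85 mm) begins 54 mm behind the grasp point. The pads swing forward as they close: fully open they stand 13 mm farther back than shut.
Start: joints at [-1.3, 0.527, 1.433, -0, 1.181, -0.178], TCP at [0.272, -0.563, 0.231] pointing down, gripper open.
Joint ranges: [-3.08, 3.08], [-0.75, 2.2], [0.22, 2.44], [-1.43, 4.57], [0, 2.65], [-2.85, 2.85]. Speed limits (rad/s): [2.79, 2.79, 3.14, 3.14, 3.14, 3.14].

### API

Orientations are given as a unit quaternion [x, y, z, w].
In Python, from station import manip gives the robot as it stands.
- The arm moves only by the tool drive_tool, never from a script. Its argument "motion" is a list that holds one entry, the list of rows, each a list of 5 numbers: the finger opening in mm, from 0 to 85.4, then the shift along the tool's x, y, z in units of 30 mm (1.0 is 30 mm), then the turn about the tool's z in units of 8 degrees (1.0 is 8 degrees). In form: [[[fingers, x, y, z, yaw], ...]]. A call has 1 to 10 rows; each row is the pose to reach, as a shift and turn from the pose commanded when the call began, along the tool's axes at that moment; what a row does not reach only later rows make up. A row lasts 1/10 s, in which the tool goes at most 50 mm and 8.59 degrees, less where a joint would pass 70% of its speed; a pose out of reach is approached as far as the arm can. A call with a gripper value outside its range is refused whole. The fingers move at their own pace and stop on an object; "squeeze" is the grip in N (left out, the last holds). Time passes only in rows, so rows that repeat a pose let the fingers close. It gives the time, the measured TCP pose, the force, the opening and the grip force at its end, in the units of the state.
- manip.sense(): the state, without advancing time (a new reading comes with each control period).
- manip.snapshot(name): name is "scene" or "top"; returns the picture (420x560x3 uint8, red, green, blue); there is no depth.
- manip.camera_model(name): a dict with "fov_y" (degrees; the focal length in pixels is half the picture's height over the tangent of half this angle, whatever the lens; pixels are square), "cx", "cy" (the principal point, pixels), "k1" (the pictures are not rectified: a ray, as slopes to the right and down, at radius r is drawn at 1 + k1 r^2 times it, then the intrinsics apply), "origin" and "orientation" of the camera in the world. Camera axes: x right, y up, looking along -z (the intrinsics and any distortion apply to the point x, -y, -z); pixel columns grow to the right and rows downward; lengths in m; the calibration is good to about 2 mm. A picture is of the moment at which its call begins. camera_model takes no time and is no camera call.
- manip.sign_off(): hands the job in; it is judged then, once.
The state is a dict: "t": time; "q": joint angles; "qd": joint speeds; "tau": joint torques, N m; "tcp_pos": TCP position; "tool_rot": TCP orientation; "force": force on the tool from outside, world axes, zero at the start; "ft_torque": the same for the moment, N m; "finger_gap": opening from 0.0 (shut) to 1.0 (fully open); "gripper_force": force on a finger pad.
Only numpy, scipy, OpenCV 4.12 (cv2) and the standard library are available. Lean on these libraries where they do the work, as an engineer would, in place of code of your own. Each camera call takes 0.05 s, during which the arm holds its last target. There are 200 camera calls.

## Working session

There is one attempt and no reset: what is moved stays moved. The work goes in short steps, Python scripts to look and compute and a tool call to move; the robot and the scene stay as the last step left them, time stands still between calls to the robot, and variables do not carry over. Pictures are saved under pics/ and viewed, at most 10 in all, crops included, and the job is handed in when it is done.

Besides the shell and the picture viewer there is one more tool, called after "Request:" in YAML: its name, and indented under it one key for each argument. drive_tool: Moves the arm, as the interface text tells. Its arguments: {"type":"object","properties":{"motion":{"type":"array","items":{"type":"array","items":{"type":"array","items":{"type":"number"}}}},"squeeze":{"type":"number"}},"required":["motion"]}

```bash
mkdir -p pics; ls
python3 - <<'E'
from station import manip
import cv2
for n in("scene","top"):
    print(n,manip.camera_model(n)); cv2.imwrite(f"pics/{n}0.png",manip.snapshot(n)[:,:,::-1])
print(manip.sense())
E
```

```text
pics
scene {'fov_y': 50.231125915585075, 'cx': 280.1267108787559, 'cy': 209.22964623647943, 'k1': 0.04431285603574204, 'origin': array([-0.1112722 ,  0.89877139,  0.65091688]), 'orientation': array([-0.15997475,  0.49137562,  0.81855508, -0.25084986])}
top {'fov_y': 53.91852920360928, 'cx': 282.0059017952901, 'cy': 215.78429615898798, 'k1': -0.06946482770805346, 'origin': array([ 0.37573368, -0.01785017,  1.35915528]), 'orientation': array([ 0.04134085, -0.02993794, -0.70040922,  0.71191402])}
{'t': 0.1, 'q': array([-1.29951485e+00,  5.28360114e-01,  1.43380849e+00, -2.04173749e-05,
        1.18139674e+00, -1.78476970e-01]), 'qd': array([ 1.53851794e-03, -2.56787988e-03, -2.15894805e-03,  3.80073303e-05,
       -4.74343915e-04,  1.24374312e-03]), 'tau': array([ 2.54758643e-04, -4.43305349e+01, -1.78586340e+01, -2.61962687e-04,
        3.86447995e-03,  2.14705796e-05]), 'tcp_pos': array([ 0.27157197, -0.56218166,  0.2304286 ]), 'tool_rot': array([ 9.74819706e-01,  2.22992306e-01, -5.51826940e-05, -9.84846259e-04]), 'force': array([-0.59621906, -0.41398494,  0.70014253]), 'ft_torque': array([ 0.02511781,  0.02540258, -0.01943881]), 'gripper_force': 0.0, 'finger_gap': 0.9997753786206405}
```

View pics/scene0.png

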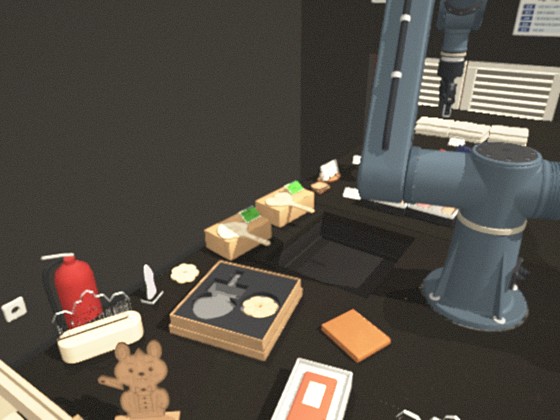

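View pics/top0.png

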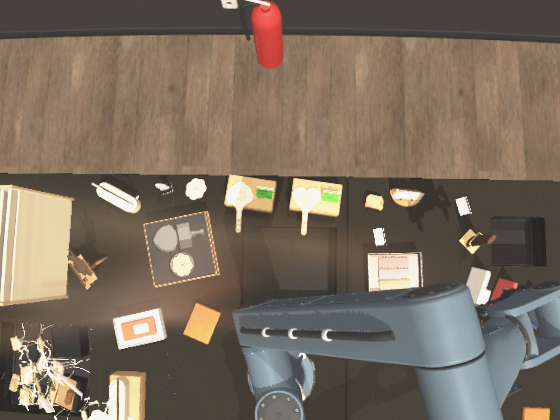

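The scene picture shows the tray at about (237,305), with the cloud mirror on its carton at about (240,232) and the heart mirror at (288,202). In the top picture the tray is at (182,250), the cloud mirror runs from (239,230) to (238,180), and the heart mirror is at (305,200). Next I'll enlarge the relevant parts.

Run:
```python
import cv2
a=cv2.imread("pics/top0.png")[168:293,138:288]; cv2.imwrite("pics/topc.png",cv2.resize(a,None,fx=4.8,fy=4.8,interpolation=cv2.INTER_CUBIC))
a=cv2.imread("pics/scene0.png")[200:360,165:325]; a=cv2.convertScaleAbs(a,alpha=1.3,beta=15); cv2.imwrite("pics/scenec.png",cv2.resize(a,None,fx=3.75,fy=3.75,interpolation=cv2.INTER_CUBIC))
```

```text
(no output)
```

View pics/topc.png

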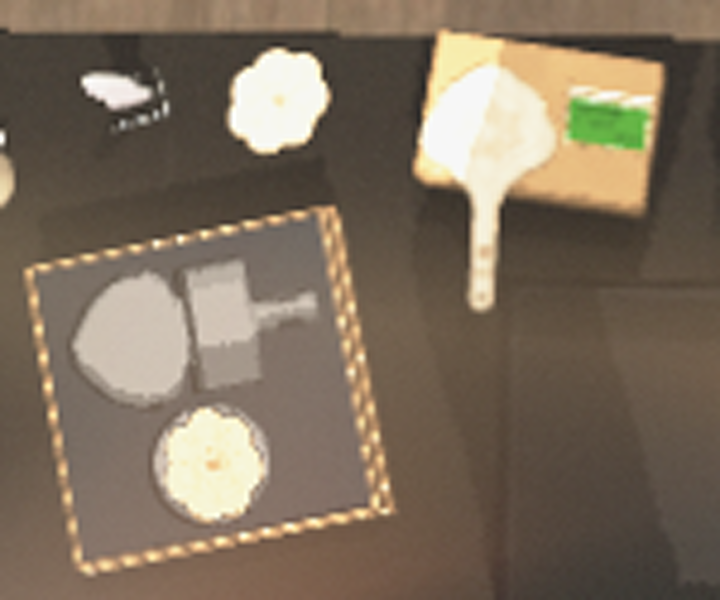

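View pics/scenec.png

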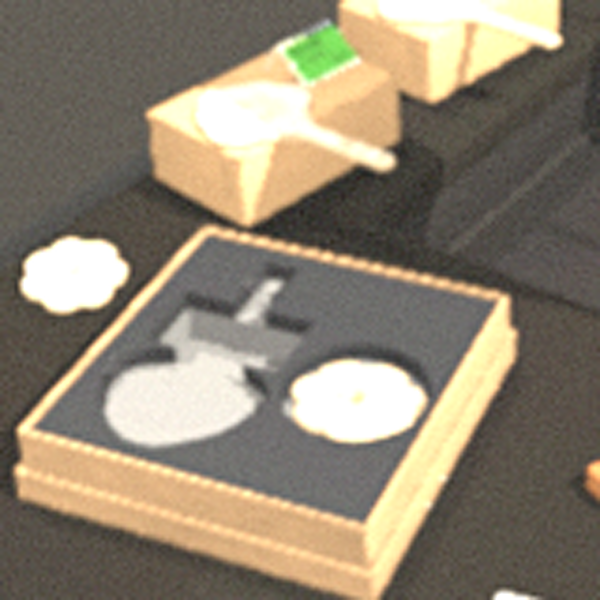

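The top crop shows the mirror's handle end at (481,311) and its tip at (496,66). The pocket runs from (318,302) to (72,344), and the rim corners are at (25,270), (338,207), (392,510) and (85,572). In the scene crop the same corners are at (20,435), (208,228), (508,297) and (365,525), and the mirror's handle end is at (395,160). I'll triangulate these.

```bash
cat > h.py <<'E'
import numpy as np, cv2
from scipy.spatial.transform import Rotation as R
from station import manip
def cam(n):
    c=manip.camera_model(n); f=210/np.tan(np.radians(c["fov_y"])/2)
    return np.array([[f,0,c["cx"]],[0,f,c["cy"]],[0,0,1]]),np.array([c["k1"],0,0,0.]),np.array(c["origin"]),R.from_quat(c["orientation"]).as_matrix()@np.diag([1,-1,-1])
C={n:cam(n) for n in("scene","top")}
def rays(n,p):
    K,d,o,M=C[n]; u=cv2.undistortPoints(np.array(p,float).reshape(-1,1,2),K,d)[:,0]
    return o,np.c_[u,np.ones(len(u))]@M.T
def at_z(n,p,z):
    o,r=rays(n,p); return o+r*((z-o[2])/r[:,2:])
def proj(n,P):
    K,d,o,M=C[n]; return cv2.projectPoints(np.array(P,float),cv2.Rodrigues(M.T)[0],-M.T@o,K,d)[0][:,0]
def tri(pt,ps):
    o1,r1=rays("top",pt);o2,r2=rays("scene",ps);out=[]
    for a,b in zip(r1,r2):
        s=np.linalg.lstsq(np.c_[a,-b],o2-o1,rcond=None)[0]; A=o1+s[0]*a;B=o2+s[1]*b
        out.append(np.r_[(A+B)/2,np.linalg.norm(A-B)])
    return np.array(out)
tc=lambda p:(np.array(p,float)+.5)/4.8-.5+[138,168]
sc=lambda p:(np.array(p,float)+.5)/3.75-.5+[165,200]
E
python3 - <<'E'
from h import *
np.set_printoptions(precision=4,suppress=True)
t=[(25,270),(338,207),(392,510),(85,572)];s=[(20,435),(208,228),(508,297),(365,525)]
print("rim",tri(tc(t),sc(s)),at_z("top",tc(t),.046)[:,:2])
print("handle end",tri(tc([(481,311),(318,302)]),sc([(395,160),(278,280)])))
print("mirror",at_z("top",tc([(481,311),(486,195),(496,66)]),.059)); print("pocket floor",at_z("top",tc([(318,302),(72,344)]),.03))
t=at_z("top",tc(t),.046)[:,:2]; c=t.mean(0); print("tray c",c,[np.linalg.norm(t[i]-t[i-1]) for i in range(4)],[np.degrees(np.arctan2(*(t[i]-t[i-1])[::-1])) for i in range(4)])
E
```

```text
rim [[0.4752 0.4543 0.0454 0.0003]
 [0.5237 0.2454 0.0403 0.0049]
 [0.3227 0.2023 0.0414 0.0056]
 [0.2776 0.4056 0.0469 0.0062]] [[0.4752 0.4541]
 [0.5211 0.2428]
 [0.3204 0.2001]
 [0.275  0.4041]]
handle end [[0.452  0.1426 0.0627 0.    ]
 [0.4587 0.2573 0.0329 0.0018]]
mirror [[0.4522 0.1431 0.059 ]
 [0.5291 0.1419 0.059 ]
 [0.6159 0.1376 0.059 ]]
pocket floor [[0.4581 0.2573 0.03  ]
 [0.4267 0.4248 0.03  ]]
tray c [0.3979 0.3253] [np.float64(0.20640032828693364), np.float64(0.2162518491353554), np.float64(0.20515489530934827), np.float64(0.20893921373740174)] [np.float64(14.035185093861754), np.float64(-77.7566340736464), np.float64(-167.99738718467697), np.float64(102.55771437887707)]
```

Heights agree with the text: rim 46 mm, mirror top about 59 mm, pocket floor about 30 mm. I'll refine directions to sub-pixel on averaged frames. The mirror's axis comes from the handle's centroid, and the tray pose comes from the rim's edges.

Run:
```python
from h import *
from scipy.ndimage import map_coordinates
np.set_printoptions(precision=4,suppress=True)
I=np.mean([manip.snapshot("top").astype(float) for _ in range(5)],0); np.save("top_avg.npy",I)
S=np.mean([manip.snapshot("scene").astype(float) for _ in range(5)],0); np.save("scene_avg.npy",S)
g=I.mean(2)
# handle centroid by row
pts=[]
for r in range(209,230):
    row=g[r,228:250]; w=np.clip(row-np.median(row)-25,0,None); pts.append((228+(w*np.arange(22)).sum()/w.sum(),r))
P=at_z("top",pts,.059)[:,:2]; k=np.polyfit(P[:,0],P[:,1],1); print("mirror dir deg",np.degrees(np.arctan(k[0])),"y at x=.516",np.polyval(k,.516),"res mm",1e3*np.std(P[:,1]-np.polyval(k,P[:,0])))
col=g[222:238,236:242].mean(1); print("end profile",col.round())
# rim: profiles in tray frame, top(z=.046) 
def prof(n,G,c,th,side,z,s):
    e=np.array([np.cos(th),np.sin(th)]);f=np.array([-e[1],e[0]]); ax,al={"+x":(e,f),"-x":(-e,f),"+y":(f,e),"-y":(-f,e)}[side]
    out=[]
    for u in np.linspace(-.085,.085,9):
        Q=c+np.outer(s,ax)+u*al; p=proj(n,np.c_[Q,np.full(len(s),z)]); out.append(map_coordinates(G,[p[:,1],p[:,0]],order=3))
    return np.array(out)
s=np.arange(.085,.122,.0005); c=np.array([.397,.327]);th=np.radians(102.2)
for n,G in(("top",g),("scene",S.mean(2))):
  for sd in("+x","-x","+y","-y"):
    A=prof(n,G,c,th,sd,.046,s); d=np.diff(A,axis=1)
    inn=s[d.argmax(1)]; out=s[d.argmin(1)]; print(n,sd,"inner",(inn*1e3).round(1),"outer",(out*1e3).round(1))
```

```text
mirror dir deg -1.2856002823474297 y at x=.516 0.14222293116008006 res mm 0.1941864562193875
end profile [194. 190. 178. 182. 191. 192. 189. 178. 178. 171. 124.  87.  84.  85.
  85.  85.]
top +x inner [101.5 102.  102.  102.  102.  102.5 102.5 101.5 100.5] outer [108.  108.  108.  108.  108.  108.5 107.5 106.5 106. ]
top -x inner [ 94.5  94.5  94.5 103.  103.   95.5  95.   95.  103. ] outer [107.5  99.5  99.  108.  108.  107.5 100.   99.  108.5]
top +y inner [96.  97.5 97.5 96.5 96.5 97.5 97.  98.5 98. ] outer [102.5 102.  103.5 102.  104.5 103.  103.  105.  104.5]
top -y inner [101.  101.5 103.  101.  101.   88.  100.5 101.  102. ] outer [105.5 106.5 107.  105.5 106.   85.  105.  105.5 106.5]
scene +x inner [101.5 101.5 101.5 101.5 101.5 101.5 101.5 101.  101. ] outer [107.  106.   91.   85.  105.5 105.5 106.5 105.5 106. ]
scene -x inner [110.   93.5  94.   94.   93.5  93.5  94.   94.   93.5] outer [101.  102.5 101.5 103.  102.  102.5 102.5 101.  102.5]
scene +y inner [94.5 94.5 95.  94.5 95.  95.  95.  95.5 95.5] outer [104.  116.  121.  121.   85.5  88.5 121.  121.  121. ]
scene -y inner [101.5 101.5 101.  101.  101.  101.5 101.  101.  101. ] outer [109.  108.5 108.5 108.5 108.5 108.5 108.  108.  107.5]
```

```bash
cat >> h.py <<'E'
def rect(n,I,c,th,z,xs,ys):
    e=np.array([np.cos(th),np.sin(th)]);f=np.array([-e[1],e[0]]); X,Y=np.meshgrid(xs,ys)
    p=proj(n,np.c_[(np.array(c)+X.reshape(-1,1)*e+Y.reshape(-1,1)*f),np.full(X.size,z)]).astype(np.float32).reshape(*X.shape,2)
    return cv2.remap(I.astype(np.float32),p[...,0],p[...,1],cv2.INTER_CUBIC)
E
python3 - <<'E'
from h import *
c=np.array([.3979,.3313]);th=np.radians(102.4);xs=np.arange(-.11,.11,.00055);ys=np.arange(.11,-.11,-.00055)
px=lambda x,y:(int(round((x+.11)/.00055)),int(round((.11-y)/.00055)))
im=[]
for n in("top","scene"):
    A=np.clip(rect(n,np.load(n+"_avg.npy"),c,th,.042,xs,ys)*1.3,0,255).astype(np.uint8)[:,:,::-1].copy()
    for a,b in(((-.11,-.04),(.11,-.04)),((0,-.1),(0,-.08)),((.033,-.1),(.033,-.08)),((.0845,-.06),(.0845,-.02)),((-.086,-.06),(-.086,-.02)),((.033,-.0875),(.04,-.0875)),((.033,.0075),(.04,.0075)),((-.042,-.1),(-.042,-.082)),((.006,-.1),(.006,-.082)),((-.042,-.082),(.006,-.082)),((-.042,.002),(.006,.002))):
        cv2.line(A,px(*a),px(*b),(0,0,255),1)
    cv2.rectangle(A,px(-.1025,.1025),px(.1025,-.1025),(0,255,0),1); im.append(A)
cv2.imwrite("pics/rect.png",np.hstack(im))
E
```

```text
(no output)
```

View pics/rect.png

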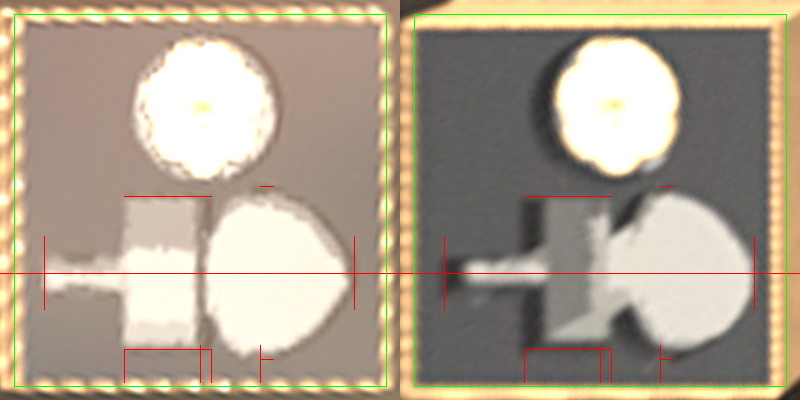

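The model sits on the pocket in both rectified views. The tray outline lines up, the axis runs through the handle at column 44 and the tip at column 350, and the notch is at columns 124–211. The pocket is therefore at about (0.437, 0.340), pointing 102.4°. The mirror's grip point is at about (0.515, 0.142), pointing -1.3°. I'll work out the hover move.

```bash
cat >> h.py <<'E'
def to(pos,yaw,ref=None):
    s=manip.sense(); M=R.from_quat(s["tool_rot"]).as_matrix(); p=s["tcp_pos"] if ref is None else ref
    y=np.degrees(np.arctan2(M[1,0],M[0,0])); d=(yaw-y+180)%360-180
    print("t",round(s["t"],2),"tcp",s["tcp_pos"].round(4),"yaw",round(y,2),"tilt z",M[:,2].round(4),"F",s["force"].round(1),"gap",round(s["finger_gap"]*85.4,1),s["gripper_force"])
    print("shift",(M.T@(np.array(pos)-p)/.03).round(3),"yaw",round(-d/8,3))
E
python3 -c "
from h import *
to([.515,.1422,.13],-1.3)"
```

```text
t 0.6 tcp [ 0.2718 -0.5628  0.2313] yaw 25.77 tilt z [ 0. -0. -1.] F [ 0.1  0.2 -0.7] gap 85.5 0.0
shift [ 17.519 -17.637   3.377] yaw 3.384
```

Request:
drive_tool:
  motion:
    - [[85, 17.52, -17.64, 1.5, 3.38], [85, 17.52, -17.64, 1.5, 3.38], [85, 17.52, -17.64, 1.5, 3.38], [85, 17.52, -17.64, 1.5, 3.38], [85, 17.52, -17.64, 1.5, 3.38], [85, 17.52, -17.64, 1.5, 3.38], [85, 17.52, -17.64, 1.5, 3.38], [85, 17.52, -17.64, 1.5, 3.38], [85, 17.52, -17.64, 1.5, 3.38], [85, 17.52, -17.64, 1.5, 3.38]]

```text
t: 1.6
tcp_pos: [0.4352, -0.0893, 0.2015]
tool_rot: [1.0, -0.011, 0.001, 0.0]
force: [1.2, -0.5, 0.3]
finger_gap: 0.994
gripper_force: 0.0
```

```bash
python3 -c "
from h import *
to([.515,.1422,.13],-1.3)"
```

```text
t 1.6 tcp [ 0.4352 -0.0893  0.2015] yaw -1.29 tilt z [ 1.2e-03 -6.0e-04 -1.0e+00] F [ 1.2 -0.5  0.3] gap 84.9 0.0
shift [ 2.483 -7.775  2.382] yaw 0.001
```

Request:
drive_tool:
  motion:
    - [[60, 2.0, -6.5, 1.2, 0], [60, 2.0, -6.5, 1.2, 0], [60, 2.0, -6.5, 1.2, 0], [60, 2.0, -6.5, 1.2, 0], [60, 2.0, -6.5, 1.2, 0], [60, 2.0, -6.5, 1.2, 0], [60, 2.0, -6.5, 1.2, 0], [60, 2.0, -6.5, 1.2, 0], [60, 2.0, -6.5, 1.2, 0]]

```text
t: 2.5
tcp_pos: [0.4988, 0.1011, 0.1655]
tool_rot: [1.0, -0.012, 0.0, 0.0]
force: [0.2, -0.2, 0.8]
finger_gap: 0.702
gripper_force: 0.0
```

```bash
python3 -c "
from h import *
to([.515,.1422,.10],-1.3)"
```

```text
t 2.5 tcp [0.4988 0.1011 0.1655] yaw -1.41 tilt z [ 2.e-04 -2.e-04 -1.e+00] F [ 0.2 -0.2  0.8] gap 60.0 0.0
shift [ 0.507 -1.383  2.185] yaw -0.014
```

Request:
drive_tool:
  motion:
    - [[60, 0.51, -1.38, 1.0, -0.01], [60, 0.51, -1.38, 2.18, -0.01], [60, 0.51, -1.38, 2.18, -0.01], [60, 0.51, -1.38, 2.18, -0.01]]

```text
t: 2.9
tcp_pos: [0.5144, 0.1427, 0.0997]
tool_rot: [1.0, -0.011, -0.001, 0.0]
force: [-0.2, 0.4, -0.3]
finger_gap: 0.697
gripper_force: 0.0
```

Run:
```python
from h import *
to([.515,.1422,.037],-1.3)
a=manip.snapshot("top")[:,:,::-1][160:260,200:300]; b=manip.snapshot("scene")[:,:,::-1][190:290,200:300]
cv2.imwrite("pics/hover.png",cv2.resize(np.hstack([a,b]),None,fx=4,fy=4,interpolation=cv2.INTER_CUBIC))
```

```text
t 2.9 tcp [0.5144 0.1427 0.0997] yaw -1.25 tilt z [-2.3e-03 -3.0e-04 -1.0e+00] F [-0.2  0.4 -0.3] gap 59.5 0.0
shift [0.026 0.016 2.091] yaw 0.006
```

View pics/hover.png

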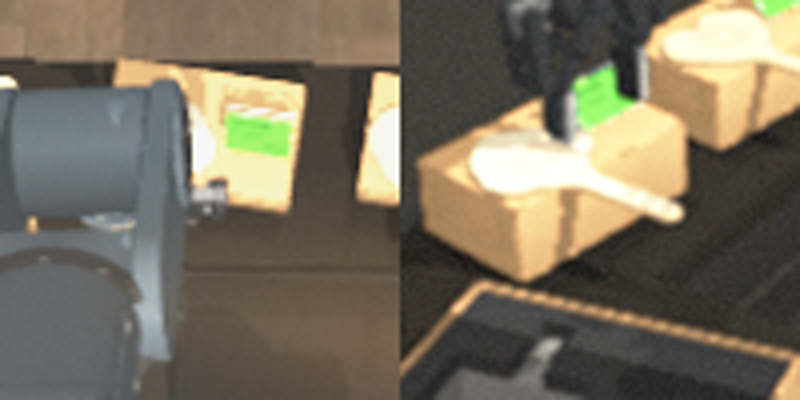

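The hover picture shows the fingertips at about (562,135) and (640,100) in the scene half, straddling the handle line. The top view is hidden by the wrist. I'll descend.

Request:
drive_tool:
  motion:
    - [[60, 0.02, 0.0, 0.8, 0], [60, 0.02, 0.0, 1.4, 0], [60, 0.02, 0.0, 1.9, 0], [60, 0.02, 0.0, 2.09, 0], [60, 0.02, 0.0, 2.09, 0], [60, 0.02, 0.0, 2.09, 0]]

```text
t: 3.6
tcp_pos: [0.5165, 0.1435, 0.0383]
tool_rot: [1.0, -0.011, 0.001, -0.0]
force: [0.7, -0.4, 0.2]
finger_gap: 0.704
gripper_force: 0.0
```

Run:
```python
from h import *
to([.515,.1422,.037],-1.3)
b=manip.snapshot("scene")[:,:,::-1][190:290,180:310]
cv2.imwrite("pics/down.png",cv2.resize(b,None,fx=6,fy=6,interpolation=cv2.INTER_CUBIC))
```

```text
t 3.6 tcp [0.5165 0.1435 0.0383] yaw -1.21 tilt z [ 2.2e-03  1.0e-04 -1.0e+00] F [ 0.7 -0.4  0.2] gap 60.1 0.0
shift [-0.05   0.044  0.044] yaw 0.011
```

View pics/down.png

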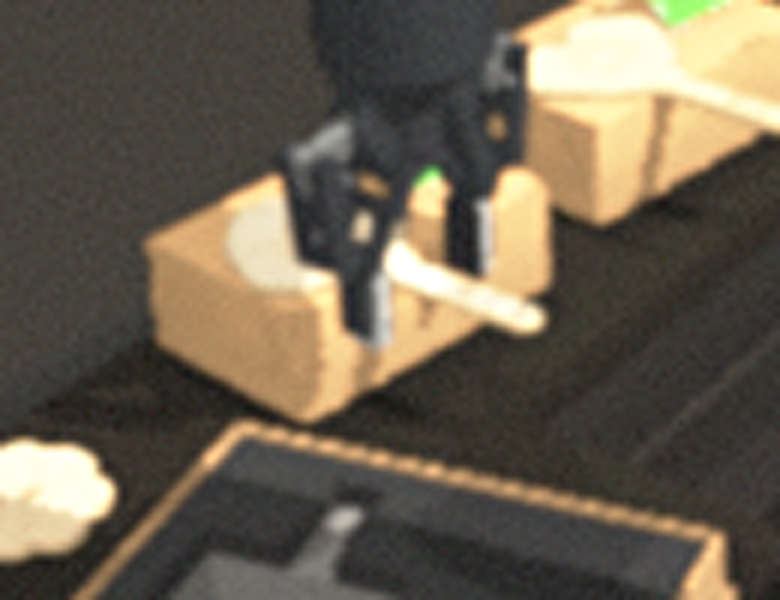

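The fingers, at (368,300) and (480,240), straddle the handle clear of the carton, and the handle end is at (540,320). I'll close on it.

Request:
drive_tool:
  motion:
    - [[40, 0, 0, 0.03, 0], [25, 0, 0, 0.03, 0], [18, 0, 0, 0.03, 0], [10, 0, 0, 0.03, 0], [5, 0, 0, 0.03, 0], [5, 0, 0, 0.03, 0], [5, 0, 0, 0.03, 0], [5, 0, 0, 0.03, 0]]
  squeeze: 60

```text
t: 4.45
tcp_pos: [0.5157, 0.1437, 0.0364]
tool_rot: [1.0, -0.01, 0.0, -0.0]
force: [-0.6, 0.2, 2.9]
finger_gap: 0.161
gripper_force: 58.4
```

Request:
drive_tool:
  motion:
    - [[5, 0, 0, 0, 0], [5, 0, 0, -0.3, 0], [5, 0, 0, -0.6, 0], [5, 0, 0, -1.2, 0], [5, 0, 0, -2.0, 0], [5, 0, 0, -3.0, 0], [5, 0, 0, -3.6, 0], [5, 0, 0, -3.6, 0]]

```text
t: 5.25
tcp_pos: [0.5176, 0.1439, 0.1472]
tool_rot: [1.0, -0.01, 0.003, -0.0]
force: [0.3, -0.1, -1.2]
finger_gap: 0.158
gripper_force: 58.4
```

Run:
```python
from h import *
p=np.array([.437,.340]); e=np.array([np.cos(np.radians(102.4)),np.sin(np.radians(102.4))]); g=p-.020*e; print(g)
to([*g,.14],102.4)
```

```text
[0.44129471 0.32046655]
t 5.25 tcp [0.5176 0.1439 0.1472] yaw -1.18 tilt z [ 6.6e-03  5.0e-04 -1.0e+00] F [ 0.3 -0.1 -1.2] gap 13.5 58.43840003013611
shift [-2.664 -5.832  0.226] yaw -12.948
```

The handle is gripped at 13.5 mm and lifted. Next is the swing over to the tray.

Request:
drive_tool:
  motion:
    - [[5, -0.4, -0.6, 0, -1], [5, -0.7, -1.2, 0, -2], [5, -1.0, -1.9, 0, -3], [5, -1.3, -2.6, 0, -4], [5, -1.6, -3.3, 0, -5], [5, -1.9, -4.0, 0, -6], [5, -2.2, -4.6, 0, -7], [5, -2.4, -5.2, 0, -8], [5, -2.6, -5.6, 0, -9], [5, -2.66, -5.83, 0, -10]]

```text
t: 6.25
tcp_pos: [0.4378, 0.3208, 0.143]
tool_rot: [0.77, 0.638, -0.001, -0.0]
force: [-0.4, -0.5, -0.4]
finger_gap: 0.159
gripper_force: 58.5
```

Request:
drive_tool:
  motion:
    - [[5, 0, 0, 0, -1], [5, 0, 0, 0, -2], [5, 0, 0, 0, -2.94], [5, 0, 0, 0, -2.94], [5, 0, 0, 0, -2.94]]

```text
t: 6.75
tcp_pos: [0.439, 0.3199, 0.1434]
tool_rot: [0.628, 0.778, -0.001, -0.0]
force: [0.2, -0.1, -1.0]
finger_gap: 0.16
gripper_force: 58.5
```

Run:
```python
from h import *
to([.4413,.3205,.095],102.4)
a=manip.snapshot("top")[:,:,::-1][160:310,120:270]; b=manip.snapshot("scene")[:,:,::-1][205:355,160:310]
cv2.imwrite("pics/over.png",cv2.resize(np.hstack([a,b]),None,fx=2.66,fy=2.66,interpolation=cv2.INTER_CUBIC))
```

```text
t 6.75 tcp [0.439  0.3199 0.1434] yaw 102.17 tilt z [-1.4e-03 -7.0e-04 -1.0e+00] F [ 0.2 -0.1 -1. ] gap 13.7 58.48020851612091
shift [0.004 0.083 1.615] yaw -0.029
```

View pics/over.png

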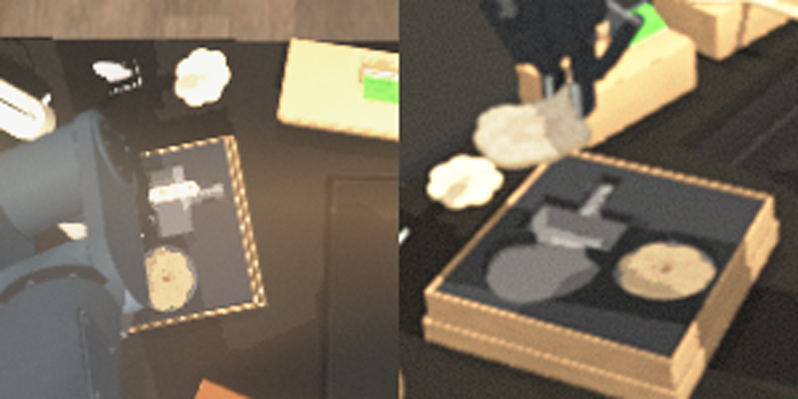

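The mirror is held level over the tray, with its head at (535,130) in the scene half and its handle over the notch in the top half. I'll lower it to just above the rim and check the fit by rectifying at the mirror's own plane.

Request:
drive_tool:
  motion:
    - [[5, 0, 0.06, 1.0, -0.03], [5, 0, 0.06, 2.0, -0.03], [5, 0, 0.06, 2.9, -0.03], [5, 0, 0.06, 2.9, -0.03], [5, 0, 0.06, 2.9, -0.03]]

```text
t: 7.35
tcp_pos: [0.4411, 0.3205, 0.0571]
tool_rot: [0.626, 0.78, -0.0, -0.0]
force: [0.5, 0.1, 0.4]
finger_gap: 0.162
gripper_force: 58.5
```

Run:
```python
from h import *
to([.4413,.3205,.055],102.4)
s=[manip.sense()]; T=[];S=[]
for _ in range(4): T.append(manip.snapshot("top").astype(float)); S.append(manip.snapshot("scene").astype(float)); s.append(manip.sense())
tcp=np.mean([x["tcp_pos"] for x in s],0); yaw=np.mean([2*np.degrees(np.arctan2(x["tool_rot"][1],x["tool_rot"][0])) for x in s]); print("mean",tcp,yaw)
np.save("t2",np.mean(T,0));np.save("s2",np.mean(S,0))
c=np.array([.437,.340]);th=np.radians(102.4);xs=np.arange(-.11,.11,.00055);ys=np.arange(.08,-.08,-.00055); z=tcp[2]+.022
px=lambda x,y:(int(round((x+.11)/.00055)),int(round((.08-y)/.00055))); im=[]
for n,f in(("top","t2"),("scene","s2")):
    A=np.clip(rect(n,np.load(f+".npy"),c,th,z,xs,ys)*1.2,0,255).astype(np.uint8)[:,:,::-1].copy()
    for a,b in(((-.11,0),(-.07,0)),((.07,0),(.11,0)),((.033,.045),(.033,.06)),((.033,-.045),(.033,-.06)),((.082,-.02),(.082,.02)),((-.082,-.02),(-.082,.02)),((.025,.045),(.041,.045)),((.025,-.045),(.041,-.045)),((.061,.034),(.061,.05)),((.061,-.034),(.061,-.05)),((-.11,.0075),(-.085,.0075)),((-.11,-.0075),(-.085,-.0075))): cv2.line(A,px(*a),px(*b),(0,0,255),1)
    im.append(A)
cv2.imwrite("pics/rect2.png",np.hstack(im))
```

```text
t 7.35 tcp [0.4411 0.3205 0.0571] yaw 102.53 tilt z [-9.e-04 -4.e-04 -1.e+00] F [0.5 0.1 0.4] gap 13.8 58.532565236091614
shift [-0.001  0.005  0.07 ] yaw 0.016
mean [0.44185979 0.32086748 0.05815301] 102.55205348640759
```

View pics/rect2.png

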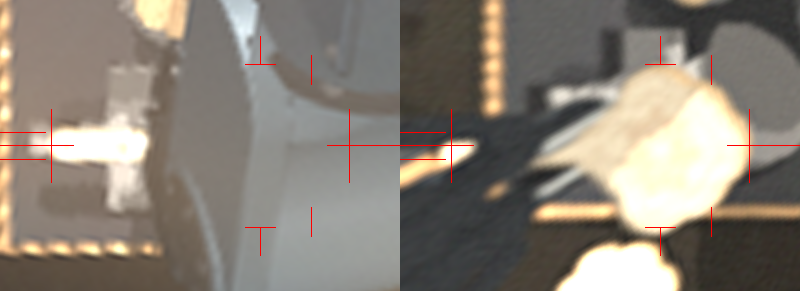

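The mirror matches the predicted outline: tip at column 749, handle end at about column 51 in the top view, and the axis on row 145. The scene view is about 2–3 mm off across, but it had the same bias on the pocket itself, so the alignment is good to about 1 mm. I'll lower it towards the tongues.

Request:
drive_tool:
  motion:
    - [[5, 0, 0, 0.4, 0], [5, 0, 0, 0.7, 0], [5, 0, 0, 0.95, 0], [5, 0, 0, 1.05, 0], [5, 0, 0, 1.05, 0], [5, 0, 0, 1.05, 0]]

```text
t: 8.35
tcp_pos: [0.4412, 0.3206, 0.0255]
tool_rot: [0.625, 0.78, -0.0, -0.0]
force: [-0.0, 1.0, -1.0]
finger_gap: 0.16
gripper_force: 58.6
```

```bash
python3 -c "
from h import *
to([.4413,.3205,.013],102.4)"
```

```text
t 8.35 tcp [0.4412 0.3206 0.0255] yaw 102.57 tilt z [-2.e-04 -1.e-04 -1.e+00] F [-0.  1. -1.] gap 13.6 58.57401251792908
shift [-0.003  0.001  0.417] yaw 0.021
```

No contact yet, with the underside at about z = 42 mm. I'll press down gradually.

Request:
drive_tool:
  motion:
    - [[5, 0, 0, 0.06, 0.02], [5, 0, 0, 0.12, 0.02], [5, 0, 0, 0.18, 0.02], [5, 0, 0, 0.24, 0.02], [5, 0, 0, 0.24, 0.02]]

```text
t: 8.85
tcp_pos: [0.4419, 0.3209, 0.0187]
tool_rot: [0.627, 0.779, 0.001, 0.0]
force: [0.7, 0.4, -0.2]
finger_gap: 0.158
gripper_force: 58.7
```

Request:
drive_tool:
  motion:
    - [[5, 0, 0, 0.05, 0], [5, 0, 0, 0.1, 0], [5, 0, 0, 0.12, 0], [5, 0, 0, 0.12, 0]]

```text
t: 9.25
tcp_pos: [0.4414, 0.3206, 0.0147]
tool_rot: [0.627, 0.779, 0.0, 0.0]
force: [1.5, 0.5, 0.2]
finger_gap: 0.158
gripper_force: 58.6
```

Run:
```python
from h import *
for i in range(4):
    to([.4413,.3205,.013],102.4); b=manip.snapshot("scene")
cv2.imwrite("pics/press.png",cv2.resize(b[:,:,::-1][220:345,165:315],None,fx=4.8,fy=4.8,interpolation=cv2.INTER_CUBIC))
```

```text
t 9.25 tcp [0.4414 0.3206 0.0147] yaw 102.41 tilt z [ 3.e-04  1.e-04 -1.e+00] F [1.5 0.5 0.2] gap 13.5 58.60140860080719
shift [-0.003 -0.006  0.057] yaw 0.001
t 9.3 tcp [0.4414 0.3206 0.0147] yaw 102.41 tilt z [ 3.e-04  1.e-04 -1.e+00] F [ 1.3  0.1 -1.6] gap 13.6 58.57331156730652
shift [-0.004 -0.004  0.057] yaw 0.001
t 9.35 tcp [0.4414 0.3206 0.0147] yaw 102.41 tilt z [ 2.e-04  1.e-04 -1.e+00] F [1.6 0.5 0.1] gap 13.6 58.552268743515015
shift [-0.003 -0.003  0.057] yaw 0.001
t 9.4 tcp [0.4414 0.3206 0.0147] yaw 102.41 tilt z [ 1.e-04  1.e-04 -1.e+00] F [ 2.5  0.8 -1.1] gap 13.5 58.53414237499237
shift [-0.003 -0.003  0.057] yaw 0.001
```

View pics/press.png

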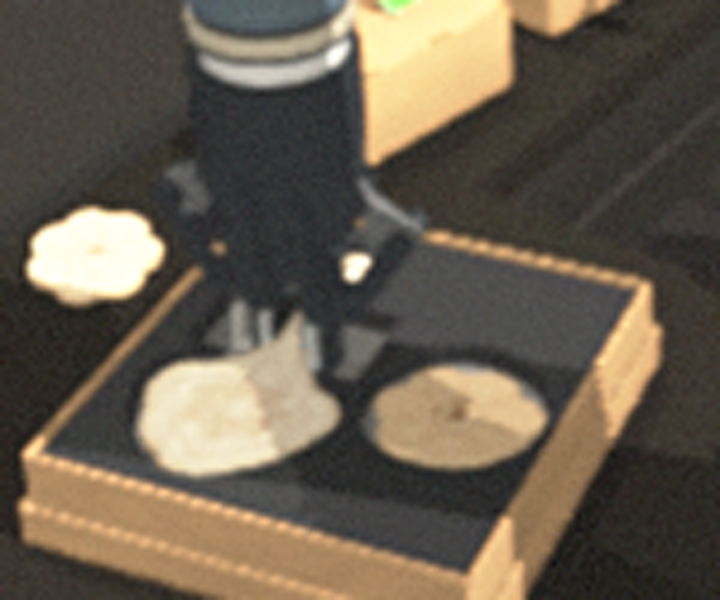

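The head, at (240,415), looks seated over the wide end of the pocket, and forces are still small. I'll press the last millimetres, watching for floor contact.

Request:
drive_tool:
  motion:
    - [[5, 0, 0, 0.04, 0], [5, 0, 0, 0.07, 0], [5, 0, 0, 0.07, 0]]

```text
t: 9.75
tcp_pos: [0.4414, 0.3206, 0.0126]
tool_rot: [0.627, 0.779, 0.0, 0.0]
force: [2.3, 1.3, -1.6]
finger_gap: 0.158
gripper_force: 58.5
```

Request:
drive_tool:
  motion:
    - [[5, 0, 0, 0.04, 0], [5, 0, 0, 0.04, 0]]

```text
t: 9.95
tcp_pos: [0.4415, 0.3206, 0.0121]
tool_rot: [0.627, 0.779, 0.0, 0.0]
force: [1.2, -0.5, 3.8]
finger_gap: 0.16
gripper_force: 59.1
```

Request:
drive_tool:
  motion:
    - [[5, 0, 0, 0.04, 0], [5, 0, 0, 0.04, 0]]

```text
t: 10.15
tcp_pos: [0.4414, 0.3206, 0.012]
tool_rot: [0.626, 0.779, 0.0, 0.0]
force: [-0.8, -1.3, 12.4]
finger_gap: 0.162
gripper_force: 59.9
```

Request:
drive_tool:
  motion:
    - [[5, 0, 0, 0.06, 0], [5, 0, 0, 0.06, 0]]

```text
t: 10.35
tcp_pos: [0.4415, 0.3206, 0.0119]
tool_rot: [0.626, 0.779, 0.001, 0.0]
force: [-1.9, -2.3, 25.3]
finger_gap: 0.159
gripper_force: 61.2
```

Request:
drive_tool:
  motion:
    - [[20, 0, 0, -0.1, 0], [32, 0, 0, -0.1, 0], [32, 0, 0, -0.1, 0], [32, 0, 0, -0.6, 0], [32, 0, 0, -1.6, 0], [32, 0, 0, -2.6, 0], [32, 0, 0, -3.6, 0], [32, 0, 0, -3.6, 0]]

```text
t: 11.15
tcp_pos: [0.443, 0.3216, 0.1194]
tool_rot: [0.626, 0.779, 0.003, 0.001]
force: [0.6, 0.4, 1.2]
finger_gap: 0.377
gripper_force: 0.0
```

Run:
```python
from h import *
g=np.array([.437,.340]); e=np.array([np.cos(np.radians(102.4)),np.sin(np.radians(102.4))]); to([*(g+.045*e),.1],102.4)
S=np.mean([manip.snapshot("scene").astype(float) for _ in range(3)],0)
c=g;th=np.radians(102.4);xs=np.arange(-.11,.11,.00055);ys=np.arange(.08,-.08,-.00055)
px=lambda x,y:(int(round((x+.11)/.00055)),int(round((.08-y)/.00055)))
A=np.clip(rect("scene",S,c,th,.035,xs,ys)*1.2,0,255).astype(np.uint8)[:,:,::-1].copy()
for a,b in(((-.11,0),(-.09,0)),((.09,0),(.11,0)),((.033,.045),(.033,.06)),((.033,-.045),(.033,-.06)),((.082,-.02),(.082,.02)),((-.082,-.02),(-.082,.02)),((.025,.045),(.041,.045)),((.025,-.045),(.041,-.045))): cv2.line(A,px(*a),px(*b),(0,0,255),1)
B=cv2.resize(S[:,:,::-1][245:345,165:302],(400,291),interpolation=cv2.INTER_CUBIC).clip(0,255).astype(np.uint8)
cv2.imwrite("pics/rect3.png",np.hstack([A,B]))
```

```text
t 11.15 tcp [0.443  0.3216 0.1194] yaw 102.42 tilt z [ 0.0053  0.0025 -1.    ] F [0.6 0.4 1.2] gap 32.2 0.0
shift [ 2.142 -0.066  0.649] yaw 0.003
```

View pics/rect3.png

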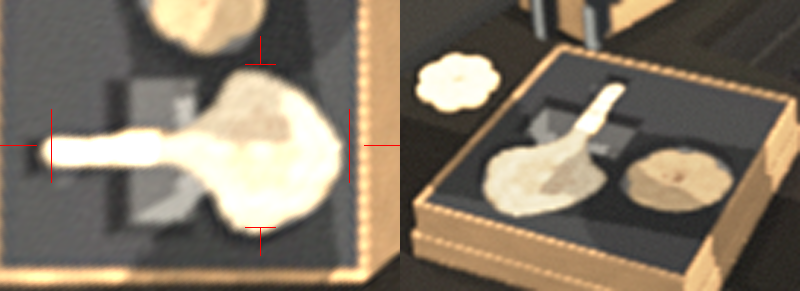

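The rectified view shows the mirror in the pocket, handle end at (43,150). The tip at (341,150) is partly hidden by the near foam edge, as it would be if the mirror is deep in the pocket. That makes 11 pictures viewed, one over the limit of 10, so I'll use numbers only from here. I'll clear the top view and measure position and height from both cameras.

Request:
drive_tool:
  motion:
    - [[32, -1.5, 0, -1, 0], [32, -3, 0, -2, 0], [32, -4.5, 0, -2, 0], [32, -6, 0, -2, 0], [32, -7.5, 0, -2, 0], [32, -9, 0, -2, 0], [32, -10, 0, -2, 0], [32, -10, 0, -2, 0], [32, -10, 0, -2, 0]]

```text
t: 12.2
tcp_pos: [0.5046, 0.0273, 0.175]
tool_rot: [0.627, 0.779, -0.001, -0.002]
force: [-0.3, -0.1, 0.6]
finger_gap: 0.377
gripper_force: 0.0
```

Run:
```python
from h import *
to([.4413,.3205,.055],102.4)
np.set_printoptions(linewidth=220)
T=np.mean([manip.snapshot("top").astype(float) for _ in range(4)],0);S=np.mean([manip.snapshot("scene").astype(float) for _ in range(4)],0);np.save("t3",T);np.save("s3",S)
g=np.array([.437,.340]);th=np.radians(102.4);st=.0015
for nm,I,n,z in(("top before z42",np.load("top_avg.npy"),"top",.042),("top after z35",T,"top",.035),("scene before z42",np.load("scene_avg.npy"),"scene",.042),("scene after z35",S,"scene",.035)):
    G=I.mean(2); print(nm)
    ax=rect(n,G,g,th,z,np.arange(-.096,-.07,st),np.arange(-.004,.0041,.002)).mean(0); print(" hend from-96",ax.round().astype(int))
    ax=rect(n,G,g,th,z,np.arange(.070,.096,st),np.arange(-.004,.0041,.002)).mean(0); print(" tip from 70",ax.round().astype(int))
    for x0,x1,nm2,y in((.030,.036,"head33",.06),(-.062,-.055,"hnd-58",.021)):
        a=rect(n,G,g,th,z,np.arange(x0,x1,.002),np.arange(-y,y+1e-6,st)).mean(1); print(" ",nm2,"from",-y,a.round().astype(int))
```

```text
t 12.2 tcp [0.5046 0.0273 0.175 ] yaw 102.28 tilt z [-0.0041  0.0011 -1.    ] F [-0.3 -0.1  0.6] gap 32.2 0.0
shift [9.992 0.033 4.018] yaw -0.015
top before z42
 hend from-96 [124 115 113 114 113 115 130 151 170 177 180 180 178 176 172 169 166 167]
 tip from 70 [192 193 194 194 191 180 157 130 106  98  99 105 110 111 110 110 110 105]
  head33 from -0.06 [131 118 108 105 109 110 112 113 113 115 117 135 161 186 195 195 196 195 195 195 195 195 194 194 194 195 194 194 194 194 194 194 194 194 194 194 195 195 195 194 194 194 194 194 194 194 195 195 195 195 195 195 194 195
 195 195 195 195 195 195 195 195 197 197 183 164 152 152 139 115  99  99 106 111 115 116 115 115 113 111 108]
  hnd-58 from -0.021 [113 113 114 114 114 114 118 121 130 146 165 184 191 184 170 157 150 142 134 124 116 113 113 114 116 116 116 116 116]
top after z35
 hend from-96 [118 106  99  98  99  98  98 117 151 188 208 215 211 202 197 197 203 211]
 tip from 70 [246 246 246 247 247 247 249 224 173 124 105 109 114 119 122 121 121 120]
  head33 from -0.06 [139 121 110 113 117 119 120 114 119 147 188 224 238 247 246 246 246
[... 1052 characters left out ...]
72  73  73  74  73  73]
scene after z35
 hend from-96 [ 48  46  44  43  46  55  73  95 124 148 164 172 169 164 168 174 180 185]
 tip from 70 [255 256 256 243 211 156 103  74  67  68  83 114 151 173 166 147 133 128]
  head33 from -0.06 [ 78  78  75  70  64  59  60  98 169 232 256 254 253 253 253 252 252 253 254 254 254 254 253 252 251 250 249 249 249 250 251 251 251 251 251 251 252 253 253 254 254 253 252 251 250 250 251 251 251 250 250 250 250 250
 251 252 253 253 253 253 253 253 254 255 256 258 245 203 136  83  70  72  75  76  76  76  75  76  77  76  79]
  hnd-58 from -0.021 [ 50  46  42  37  36  47  74 111 147 175 191 196 197 197 195 184 160 121  83  56  47  49  51  52  53  53  52  52  53]
```

Top view: the mirror's centre is about 1 mm off along and across, with its direction within about 0.5°. The difference between the two cameras puts its height within about 1 mm of home. I'll confirm the head's height by pressing on it gently with shut fingers.

```bash
python3 -c "
from h import *
e=np.array([np.cos(np.radians(102.4)),np.sin(np.radians(102.4))]); to([*(np.array([.437,.34])+.04*e),.07],102.4)"
```

```text
t 12.6 tcp [0.5055 0.0284 0.1766] yaw 102.5 tilt z [-1.e-04  0.e+00 -1.e+00] F [-0.7  0.4 -0.6] gap 31.5 0.0
shift [11.967  0.021  3.555] yaw 0.012
```

Request:
drive_tool:
  motion:
    - [[0, 1.5, 0.02, 0, 0], [0, 3, 0.02, 0, 0], [0, 4.5, 0.02, 0, 0], [0, 6, 0.02, 0, 0], [0, 7.5, 0.02, 0, 0], [0, 9, 0.02, 0.5, 0], [0, 10.5, 0.02, 1, 0], [0, 11.5, 0.02, 1.5, 0], [0, 11.97, 0.02, 2.5, 0.01], [0, 11.97, 0.02, 3.2, 0.01]]
  squeeze: 20

```text
t: 13.6
tcp_pos: [0.4278, 0.3811, 0.0795]
tool_rot: [0.625, 0.78, 0.0, -0.0]
force: [-0.6, 0.5, 0.4]
finger_gap: -0.002
gripper_force: 0.0
```

Request:
drive_tool:
  motion:
    - [[0, 0, 0, 0.3, 0], [0, 0, 0, 0.6, 0], [0, 0, 0, 0.9, 0], [0, 0, 0, 0.9, 0], [0, 0, 0, 0.9, 0]]

```text
t: 14.1
tcp_pos: [0.4297, 0.3783, 0.0541]
tool_rot: [0.627, 0.779, 0.0, 0.0]
force: [-0.1, -0.3, -0.0]
finger_gap: -0.001
gripper_force: 0.0
```

Request:
drive_tool:
  motion:
    - [[0, 0, 0, 0.15, 0], [0, 0, 0, 0.3, 0], [0, 0, 0, 0.4, 0], [0, 0, 0, 0.4, 0]]

```text
t: 14.5
tcp_pos: [0.4288, 0.3782, 0.0411]
tool_rot: [0.627, 0.779, -0.0, -0.0]
force: [-0.6, 0.9, -0.1]
finger_gap: -0.002
gripper_force: 0.0
```

Request:
drive_tool:
  motion:
    - [[0, 0, 0, 0.07, 0], [0, 0, 0, 0.14, 0], [0, 0, 0, 0.14, 0]]

```text
t: 14.8
tcp_pos: [0.429, 0.3784, 0.0371]
tool_rot: [0.627, 0.779, -0.0, -0.0]
force: [-0.2, -0.2, 0.8]
finger_gap: -0.002
gripper_force: 0.0
```

Request:
drive_tool:
  motion:
    - [[0, 0, 0, 0.05, 0], [0, 0, 0, 0.05, 0]]

```text
t: 15.0
tcp_pos: [0.4291, 0.3784, 0.0358]
tool_rot: [0.627, 0.779, -0.0, -0.0]
force: [0.7, 0.2, -0.3]
finger_gap: 0.002
gripper_force: 0.0
```

Request:
drive_tool:
  motion:
    - [[0, 0, 0, 0.04, 0], [0, 0, 0, 0.04, 0]]

```text
t: 15.2
tcp_pos: [0.4292, 0.3785, 0.0353]
tool_rot: [0.627, 0.779, 0.0, 0.0]
force: [-1.3, -0.4, 4.6]
finger_gap: -0.001
gripper_force: 2.1
```

Request:
drive_tool:
  motion:
    - [[0, 0, 0, 0.05, 0], [0, 0, 0, 0.05, 0]]

```text
t: 15.4
tcp_pos: [0.4292, 0.3785, 0.0352]
tool_rot: [0.627, 0.779, 0.0, 0.0]
force: [-2.8, -2.1, 14.7]
finger_gap: -0.001
gripper_force: 7.1
```

The head's top is firm at z = 35.2 mm, so its underside is at 30 mm, on the pocket floor. I'll retract and check that nothing moved.

Request:
drive_tool:
  motion:
    - [[0, 0, 0, -0.3, 0], [0, 0, 0, -1, 0], [0, 0, 0, -2.5, 0], [0, -1.5, 0, -4, 0], [0, -3, 0, -4.5, 0], [0, -5, 0, -4.5, 0], [0, -7, 0, -4.5, 0], [0, -9, 0, -4.5, 0], [0, -10.5, 0, -4.5, 0], [0, -12, 0, -4.5, 0]]

```text
t: 16.4
tcp_pos: [0.5, 0.0533, 0.1685]
tool_rot: [0.627, 0.779, 0.0, 0.0]
force: [1.2, 0.2, -0.5]
finger_gap: -0.001
gripper_force: 0.0
```

Request:
drive_tool:
  motion:
    - [[0, 0, 0, 0, 0], [0, 0, 0, 0, 0], [0, 0, 0, 0, 0], [0, 0, 0, 0, 0], [0, 0, 0, 0, 0]]

```text
t: 16.9
tcp_pos: [0.4993, 0.0567, 0.1681]
tool_rot: [0.626, 0.78, -0.0, -0.0]
force: [0.4, 0.7, 0.5]
finger_gap: 0.002
gripper_force: 0.0
```

Run:
```python
from h import *
to([.4,.3,.2],102.4)
np.set_printoptions(linewidth=220)
T=np.mean([manip.snapshot("top").astype(float) for _ in range(4)],0).mean(2); g=np.array([.437,.340]);th=np.radians(102.4);st=.0015
print(rect("top",T,g,th,.035,np.arange(-.096,-.07,st),np.arange(-.004,.0041,.002)).mean(0).round())
print(rect("top",T,g,th,.035,np.arange(.070,.096,st),np.arange(-.004,.0041,.002)).mean(0).round())
a=rect("top",T,g,th,.035,np.arange(.03,.036,.002),np.arange(-.06,.0601,st)).mean(1).round();print(a[:16],a[-16:])
```

```text
t 16.9 tcp [0.4993 0.0567 0.1681] yaw 102.48 tilt z [-4.e-04  2.e-04 -1.e+00] F [0.4 0.7 0.5] gap 0.2 0.0
shift [ 8.633 -1.478 -1.059] yaw 0.01
[133. 120. 112. 107. 105. 100.  99. 117. 151. 188. 209. 216. 212. 203. 198. 198. 203. 211.]
[246. 246. 246. 247. 247. 247. 249. 224. 173. 125. 106. 110. 115. 120. 122. 122. 121. 121.]
[140. 122. 111. 114. 117. 119. 120. 114. 119. 148. 189. 225. 239. 247. 246. 246.] [247. 250. 251. 219. 168. 123. 111. 112. 116. 121. 121. 119. 117. 113. 112. 116.]
```

The mirror hasn't shifted and the arm is clear of everything, so I'm handing in.

```bash
python3 -c "
from station import manip
print(manip.sign_off())"
```

```text
the job is handed in; nothing more can be done
None
```

The cloud mirror is packed back up with its head in the wide end, pressed onto the pocket floor (about 1 mm off centre by my measurement) and released, and I handed the job in at about 17 s; the sign-off returned no verdict, the other goods were not touched, and I viewed 11 pictures, one over the limit of 10.

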